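# Pin the vial carriage at its station

### The job

Slide the loaded vial carriage along its rails until its hole is lined up under the raised locking pin, then press the pin fully home through the carriage into the base, and only then swing the pin's lever fully round under the hook. Keep the vials standing in their rack.

Things in the scene. Friction and masses are not known exactly. Their poses are not given: they have to be found in the camera images.
- shuttle_base: Fixed aluminium base plate, 300 mm along its y, 10 mm thick, x -58..+86 mm, turned -0.3 to 0.2 rad. Origin at table height midway between and along two dark steel rails that run along its y; x points away from the robot, z up. Rail lips at x +-41..54 mm, tops 23.5 mm above the table, hold the carriage down; 9 mm high end stops at y +-145 mm.
- hook (a point): Steel hook on the bracket's arm, base frame x 49..59, y -1.5..+11.5 mm, top 64.5 mm above the table, open to -y; point under its lip. The bracket stands behind the rear rail (x 60..84, y +-17 mm); its arm (x 14..84, y +-13, z 34..44 mm) overhangs the carriage's rear strip. The pin passes the arm at x 28, y 0; an 11 mm hole in the base lies below.
- carriage: Loose steel plate 90 (x) x 110 (y) x 8 mm, 0.3 to 0.6 kg, on the base between the rails (1 mm play each side), with a white vial rack. Origin at the centre of its underside, 10 mm above the table; axes as the base's. Starts 30 to 80 mm to the +y side of the pin; stays where left (friction). A black index line on it at y 0, the line of its hole, meets that on the arm's front when lined up.
- rack_end (a point): Middle of the upright +y end face of the white rack block on the carriage, a good place to push. In the carriage's frame the block spans x -38..+4, y -52..+52 mm, top 48 mm above the table; this point is at x -17, y +52, 27 mm above the table. Three 26 mm pockets, 22 mm deep, at x -17, y -32 (empty), 0 and +32 mm.
- carriage_hole (a point): Centre of the 11 mm through hole in the carriage's rear strip, at the strip's upper face; in the carriage's frame x 28, y 0, z 8 mm.
- pin_tip (a point): Lower end of the upright 8 mm steel pin, which has a 6 mm long tapered nose (3 mm across at the end). Raised, it is 21 mm above the table (3 mm above the carriage's strip). The nose draws in a hole that is up to about 3 mm off.
- lock_pin (a joint): Travel of the pin in m: 0 raised, 0.020 fully home (straight down). Held by friction of about 4 N; it does not fall or spring back. It can go down only if the hole is lined up.
- hub_top (a point): Centre of the flat top of the black hub on the pin, 24 mm in diameter, 94 mm above the table when raised, 74 mm when home. Press here.
- lock_lever (a joint): Angle of the lever about the pin's axis, rad: 0 the lever points to the base's -y, growing counterclockwise seen from above; 1.571 it points to the base's +x, where it stops under the hook (when the pin is home). Starts at 0.1 to 0.5. Stiff (0.06 N m), stays where it is left.
- lever_knob (a point): Middle of the upright black round knob (18 mm diameter, 32 mm high) at the lever's end, 62 mm from the pin's axis. With the pin home it spans 48 to 80 mm above the table (20 mm higher when raised). The lever bar is 8 mm thick, its axis 53 mm above the table when home.
- vial_mid: Capped glass vial, 23 mm diameter, 52 mm high, loose in the rack's middle pocket; origin at the centre of its underside, z up. Its cap is 78 mm above the table.
- vial_left: The same kind of vial in the rack's +y pocket.
Mind the look-alikes: they are no part of the job. What is shaped like the vial_left but pink or yellow is not meant.

How it is judged:
On the way, in this order (a step that is already met when the one before it is completed fails the run):
1. the carriage's hole is under the pin (within 5 mm) (horizontal distance between carriage_hole and pin_tip below 0.005 m), for 0.1 s.
2. the pin is driven home through the carriage, the lever not yet swung (value of joint lock_pin above 0.017 m and horizontal distance between carriage_hole and pin_tip below 0.004 m and value of joint lock_lever below 0.9 rad), for 0.1 s.
3. the lever is swung under the hook (value of joint lock_lever above 1.4 rad and value of joint lock_pin above 0.017 m), for 0.1 s.
At the end, for the whole second after the job is handed in: the pin is at least 17 mm down its 20 mm travel, through the carriage's hole (hole within 4 mm of the pin), the lever is turned to at least 1.4 rad (under the hook), the carriage is at rest and both vials stand in their pockets (tilted less than 0.3 rad) (all of step 3 and horizontal distance between carriage_hole and pin_tip below 0.004 m and linear speed of carriage below 0.01 m/s and angle between each of vial_mid, vial_left's own z axis and vertical below 0.3 rad and z of each of vial_mid, vial_left in the frame of carriage below 0.03 m); the robot touches nothing.
It fails at once if a vial is tipped or taken out of its pocket (not (angle between vial_mid's own z axis and vertical below 0.3 rad) or not (angle between vial_left's own z axis and vertical below 0.3 rad) or not (z of vial_mid in the frame of carriage below 0.03 m) or not (z of vial_left in the frame of carriage below 0.03 m)).
It fails at once if the lever is swung before the pin is home (value of joint lock_lever above 1.2 rad and value of joint lock_pin below 0.015 m).
It also fails if it takes over 53 s, if anything falls off the work surface, if the arm or the gripper's body presses on something with over 40 N, if the wrist force passes 120 N, or if a joint passes its speed limit or range.

### The arm

A 6-joint arm with a two-finger parallel gripper is mounted at the origin on a cart in front of the work surface, level with it; the furniture and walls round the work are solid. World frame = base frame: x ahead of the robot, y to its left, z up, the work surface at z = 0. Lengths are in m, angles in rad, forces in N, time in s.
With the tool pointing down it reaches from about 0.375 to 0.9 m from the base axis. Payload 3.1 kg.
Tool frame: the origin (TCP) lies on the front face of the gripper's body, between the roots of the fingers; the fingertips stand 73 mm ahead of it and the grasp point (between the pads) lies 54 mm ahead of it (manip.finger_overhang is the distance from the TCP to the fingertips, in m); z points along the fingers, y is the direction in which the jaws open and shut (so a half turn about z gives the same grasp; the last joint's range is limited). The gripper opens to 85 mm and grips with 20 to 120 N. Pads are 22 mm wide; open, the fingers measure 114 mm over their backs; the gripper's body (76 mm by 85 mm) begins 54 mm behind the grasp point. The pads swing forward as they close: fully open they stand 13 mm farther back than shut.
Start: joints at [0.974, 0.527, 1.433, -0, 1.181, -0.178], TCP at [0.254, 0.571, 0.304] pointing down, gripper open.
Joint ranges: [-3.08, 3.08], [-0.75, 2.2], [0.22, 2.44], [-1.43, 4.57], [0, 2.65], [-2.85, 2.85]. Speed limits (rad/s): [2.79, 2.79, 3.14, 3.14, 3.14, 3.14].

### API

Orientations are given as a unit quaternion [x, y, z, w].
In Python, from station import manip gives the robot as it stands.
- The arm moves only by the tool apply_moves, never from a script. Its argument "increments" is a list that holds one entry, the list of rows, each a list of 4 numbers: the shift along the tool's x, y, z in m, then the turn about the tool's z in degrees. In form: [[[dx, dy, dz, spin], ...]]. A call has 1 to 5 rows; each row shifts and turns the pose as measured when the row begins, along the tool's axes as they then stand; what a row does not reach is not made up. A row lasts 1/10 s, in which the tool goes at most 50 mm and 8.59 degrees, less where a joint would pass 70% of its speed; a pose out of reach is approached as far as the arm can. A call with a gripper value outside its range is refused whole. "fingers" is the opening, from 0 (shut) to 1 (fully open), set as the call begins (left out, the last holds). The fingers move at their own pace and stop on an object; "newtons" is the grip in N (left out, the last holds). Time passes only in rows, so rows that do not move let the fingers close. It gives the time, the measured TCP pose, the force and the opening at its end, in the units of the state.
- manip.sense(): the state, without advancing time (a new reading comes with each control period).
- manip.snapshot(name): name is "side" or "top"; returns (picture, depth): 384x512x3 uint8, red, green, blue; 384x512 float32, m along the optical axis (not along the pixel's ray), 0 where there is no reading.
- manip.camera_model(name): a dict with "mtx" (3x3 intrinsics, pixels), "R" (3x3) and "t" (3): a world point X has camera coordinates R X + t. Camera axes: x right, y down, z forward; pixel columns grow to the right and rows downward; lengths in m; the calibration is good to about 2 mm. A picture is of the moment at which its call begins. camera_model takes no time and is no camera call.
- manip.sign_off(): hands the job in, once; it reports no verdict.
The state is a dict: "t": time; "q": joint angles; "qd": joint speeds; "tau": joint torques, N m; "tcp_pos": TCP position; "tool_rot": TCP orientation; "force": force on the tool from outside, world axes, zero at the start; "ft_torque": the same for the moment, N m; "finger_gap": opening from 0.0 (shut) to 1.0 (fully open).
Only numpy, scipy, OpenCV 4.12 (cv2) and the standard library are available. Lean on these libraries where they do the work, as an engineer would, in place of code of your own. Each camera call takes 0.05 s, during which the arm holds its last target.

## Working session

There is one attempt and no reset: what is moved stays moved. The work goes in short steps, Python scripts to look and compute and a tool call to move; the robot and the scene stay as the last step left them, time stands still between calls to the robot, and variables do not carry over. Pictures are saved under pics/ and viewed, and the job is handed in when it is done.

Besides the shell and the picture viewer there is one more tool, called after "Emit:" by a JSON object that holds its "fn" and its "kwargs". apply_moves: Moves the arm, as the interface text tells. Its arguments: {"type":"object","properties":{"increments":{"type":"array","items":{"type":"array","items":{"type":"array","items":{"type":"number"}}}},"fingers":{"type":"number"},"newtons":{"type":"number"}},"required":["increments"]}

```bash
ls; mkdir -p pics; cat > h.py <<'E'
import numpy as np, cv2
from station import manip
def snap(n,tag):
    p,d=manip.snapshot(n); cv2.imwrite(f'pics/{tag}.png',p[:,:,::-1]); np.save(f'pics/{tag}.npy',d); return p,d
def w(n,d,u,v,z=None):
    c=manip.camera_model(n);K,R,t=map(np.array,(c['mtx'],c['R'],c['t']))
    r=np.linalg.inv(K)@[u,v,1.]
    if z is not None:
        C=-R.T@t; q=R.T@r; return C+q*(z-C[2])/q[2]
    return R.T@(r*np.median(d[v-1:v+2,u-1:u+2])-t)
def proj(n,X):
    c=manip.camera_model(n);K,R,t=map(np.array,(c['mtx'],c['R'],c['t']))
    p=K@(R@np.array(X)+t); return p[:2]/p[2]
E
python3 - <<'E'
from h import *
np.set_printoptions(precision=4,suppress=True)
for n in('side','top'): snap(n,n+'0'); print(manip.camera_model(n))
print(manip.sense())
E
```

```text
pics
{'mtx': array([[454.2635,   0.    , 264.6316],
       [  0.    , 454.2635, 195.3176],
       [  0.    ,   0.    ,   1.    ]]), 'R': array([[ 0.9593, -0.2818,  0.0167],
       [-0.134 , -0.5067, -0.8516],
       [ 0.2485,  0.8148, -0.5239]]), 't': array([-0.4514,  0.162 ,  0.7383])}
{'mtx': array([[395.7242,   0.    , 259.2424],
       [  0.    , 395.7242, 187.4236],
       [  0.    ,   0.    ,   1.    ]]), 'R': array([[-0.0246, -0.9988, -0.0434],
       [-0.9943,  0.0289, -0.1025],
       [ 0.1037,  0.0407, -0.9938]]), 't': array([0.0778, 0.4933, 0.8703])}
{'t': 0.1, 'q': array([ 0.9735,  0.5284,  1.4338, -0.    ,  1.1814, -0.1785]), 'qd': array([ 0.0002,  0.0003, -0.0032, -0.0006,  0.0011,  0.0009]), 'tau': array([  0.0002, -44.3309, -17.8587,  -0.0002,   0.0039,   0.    ]), 'tcp_pos': array([0.2538, 0.5706, 0.303 ]), 'tool_rot': array([ 0.2079,  0.9782, -0.0009, -0.0004]), 'force': array([0.738 , 0.4068, 0.547 ]), 'ft_torque': array([-0.0259, -0.0246, -0.0128]), 'finger_gap': 0.9987255463501954}
```

View pics/side0.png

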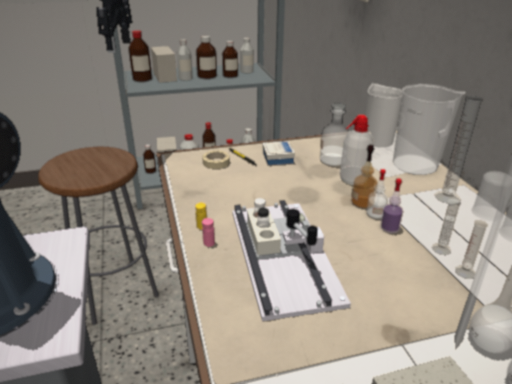

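View pics/top0.png

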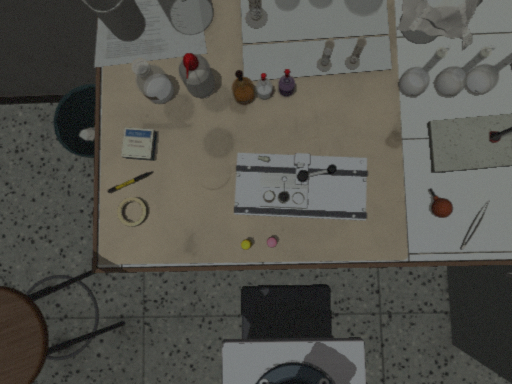

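```bash
python3 - <<'E'
import cv2
a=cv2.imread('pics/top0.png')[140:260,225:380]; cv2.imwrite('pics/top0c.png',cv2.resize(a,None,fx=5,fy=5,interpolation=cv2.INTER_CUBIC))
a=cv2.imread('pics/side0.png')[185:320,190:350]; cv2.imwrite('pics/side0c.png',cv2.resize(a,None,fx=4.4,fy=4.4,interpolation=cv2.INTER_CUBIC))
E
```

```text
(no output)
```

View pics/top0c.png

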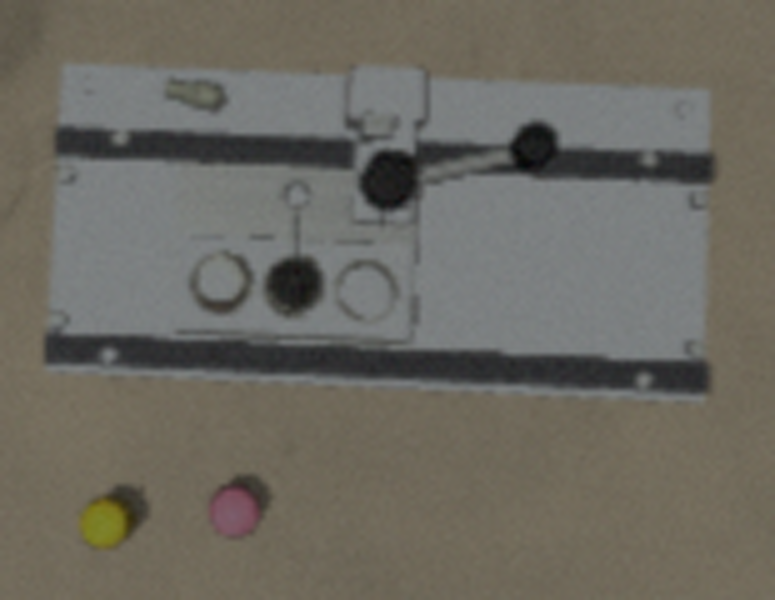

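View pics/side0c.png

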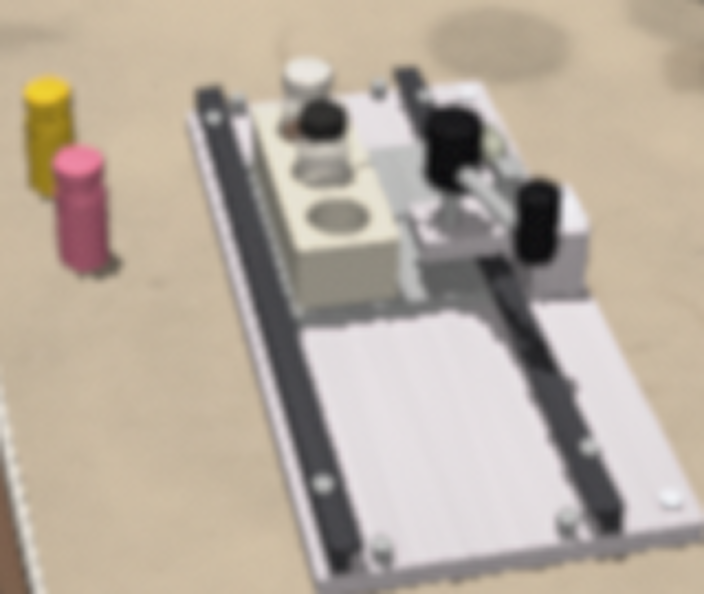

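```bash
cat > fit.py <<'E'
from h import *
from scipy.optimize import least_squares
np.set_printoptions(precision=4,suppress=True)
T=lambda x,y:(225+x/5-.4,140+y/5-.4)
S=lambda x,y:(190+x/4.4-.4,185+y/4.4-.4)
obs=[('top',(86,150,10),T(62,65)),('top',(86,-150,10),T(710,90)),('top',(-58,-150,10),T(707,399)),('top',(-58,150,10),T(45,370)),
('top',(28,0,94),T(389,180)),('side',(28,0,94),S(453,118)),
('top',(54,150,23.5),T(57,128)),('top',(54,-150,23.5),T(713,153)),
('side',(-58,-150,10),S(317,575))]
def b2w(p,b):
    c,s=np.cos(p[2]),np.sin(p[2]); b=np.array(b)/1000
    return np.array([p[0]+c*b[0]-s*b[1],p[1]+s*b[0]+c*b[1],b[2]])
f=lambda p:np.concatenate([proj(n,b2w(p,b))-np.array(o) for n,b,o in obs])
r=least_squares(f,[.55,0,0],loss='soft_l1'); p=r.x
if __name__=='__main__':
    print(p); print(f(p).reshape(-1,2))
    inv=lambda X:np.array([[np.cos(p[2]),np.sin(p[2])],[-np.sin(p[2]),np.cos(p[2])]])@(np.array(X)[:2]-p[:2])
    print('hole',inv(w('top',None,*T(298,195),z=.018)))
    print('idx line',inv(w('top',None,*T(297,232),z=.018)))
    k=inv(w('top',None,*T(535,145),z=.100)); print('knobtop',k, np.arctan2(k[0]-.028,-k[1]))
    print('hub',inv(w('top',None,*T(389,180),z=.094)),'hubside',inv(w('side',None,*S(453,118),z=.094)))
    print('capmid',inv(w('top',None,*T(294,285),z=.078)), 'pockE',inv(w('top',None,*T(367,291),z=.048)))
    print('rack_end',b2w(p,(-17,52,27)))
E
python3 fit.py
```

```text
[ 0.4839 -0.0275 -0.0721]
[[-0.2537 -0.0675]
 [-0.1429 -0.04  ]
 [-0.8297  0.8556]
 [-0.1807  0.5566]
 [ 0.1465 -0.6545]
 [ 0.4503  0.1762]
 [-0.5822 -0.0588]
 [ 0.3196  0.2654]
 [ 0.2642  1.2507]]
hole [0.0283 0.0369]
idx line [0.0112 0.0367]
knobtop [ 0.043  -0.0592] 0.2474676610719088
hub [0.0266 0.0003] hubside [0.0274 0.0007]
capmid [-0.0179  0.0379] pockE [-0.0167  0.0053]
rack_end [0.4707 0.0256 0.027 ]
```

```bash
cat > go.py <<'E'
from fit import *
from scipy.spatial.transform import Rotation as Ro
def need(bx,by,ztip,yawoff=0):
    "tool y along base y rotated by yawoff (rad, ccw from above); prints tool-frame delta"
    s=manip.sense(); R=Ro.from_quat(s['tool_rot']).as_matrix()
    X=b2w(p,(bx,by,0)); X[2]=ztip+manip.finger_overhang
    d=R.T@(X-s['tcp_pos'])
    ty=np.arctan2(R[1,1],R[0,1]); want=np.pi/2+p[2]+yawoff
    e=(want-ty+np.pi/2)%np.pi-np.pi/2
    print('t',s['t'],'tcp',s['tcp_pos'],'F',s['force'],'gap',s['finger_gap'],'\n delta mm',d*1000,'spin deg',-np.degrees(e))
    c,q=np.cos(p[2]),np.sin(p[2]); dd=s['tcp_pos'][:2]-p[:2]
    print(' base xy mm',1000*(c*dd[0]+q*dd[1]),1000*(-q*dd[0]+c*dd[1]),'tipz',s['tcp_pos'][2]-manip.finger_overhang, 'z axis',R[:,2])
E
python3 - <<'E'
from go import *
print(manip.finger_overhang)
need(-20,130,.15)
for u,v in((246,244),(272,242)): print(w('top',None,u,v,z=.052), )
print(b2w(p,(-20,130,0)))
E
```

```text
0.0726
t 0.1 tcp [0.2538 0.5706 0.303 ] F [0.738  0.4068 0.547 ] gap 0.9987255463501954 
 delta mm [-390.4476 -337.2523   80.9461] spin deg -19.862830300328092
 base xy mm -272.55237368029367 579.9881765915861 tipz 0.2304281069665683 z axis [-0.0011 -0.0016 -1.    ]
[0.3697 0.0954 0.052 ]
[0.3727 0.0388 0.052 ]
[0.4733 0.1036 0.    ]
```

Emit:
{"fn": "apply_moves", "kwargs": {"increments": [[[-0.035,-0.03,0,0],[-0.035,-0.03,0,0],[-0.035,-0.03,0,0],[-0.035,-0.03,0,0],[-0.035,-0.03,0,0]]], "fingers": 0}}

```text
t: 0.6
tcp_pos: [0.353, 0.3611, 0.3004]
tool_rot: [0.202, 0.979, -0.0, -0.001]
force: [1.2, 0.1, 0.7]
finger_gap: 0.143
```

Emit:
{"fn": "apply_moves", "kwargs": {"increments": [[[-0.035,-0.03,0,0],[-0.035,-0.03,0,0],[-0.035,-0.03,0,0],[-0.035,-0.03,0,0],[0,0,0,0]]]}}

```text
t: 1.1
tcp_pos: [0.438, 0.1841, 0.2995]
tool_rot: [0.205, 0.979, -0.001, -0.001]
force: [-0.9, 0.5, 0.0]
finger_gap: 0.001
```

Emit:
{"fn": "apply_moves", "kwargs": {"increments": [[[0,0,0,-7],[0,0,0,-7],[0,0,0,-6],[0,0,0,0]]]}}

```text
t: 1.5
tcp_pos: [0.4372, 0.1829, 0.2984]
tool_rot: [0.028, 1.0, -0.001, -0.003]
force: [0.1, -0.5, 0.2]
finger_gap: 0.001
```

```bash
python3 -c "
from go import *
need(-20,130,.15)"
```

```text
t 1.5 tcp [0.4372 0.1829 0.2984] F [ 0.1419 -0.4727  0.1954] gap 0.000746176237885554 
 delta mm [-41.0352 -77.05    75.6718] spin deg 0.8851488887093508
 base xy mm -61.76889691798519 206.5667556586822 tipz 0.2257608521910347 z axis [-0.0061 -0.0017 -1.    ]
```

Emit:
{"fn": "apply_moves", "kwargs": {"increments": [[[-0.021,-0.038,0.03,1],[-0.02,-0.038,0.03,0],[0,0,0.04,0],[0,0,0.04,0],[0,0,0.03,0]]]}}

```text
t: 2.0
tcp_pos: [0.4784, 0.1072, 0.1296]
tool_rot: [0.041, 0.999, 0.0, 0.007]
force: [0.2, 0.8, 0.2]
finger_gap: -0.007
```

```bash
python3 -c "
from go import *
need(-20,115,.03)
snap('side','side1')
a=cv2.imread('pics/side1.png')[165:320,180:350]; cv2.imwrite('pics/side1c.png',cv2.resize(a,None,fx=4,fy=4,interpolation=cv2.INTER_CUBIC))"
```

```text
t 2.0 tcp [0.4784 0.1072 0.1296] F [0.1743 0.8322 0.1725] gap -0.006785647589292734 
 delta mm [  4.9158 -19.0724  26.9389] spin deg -0.6000475704118553
 base xy mm -15.238319024634157 133.98921718078077 tipz 0.05702519946278628 z axis [ 0.0132  0.0002 -0.9999]
```

View pics/side1c.png

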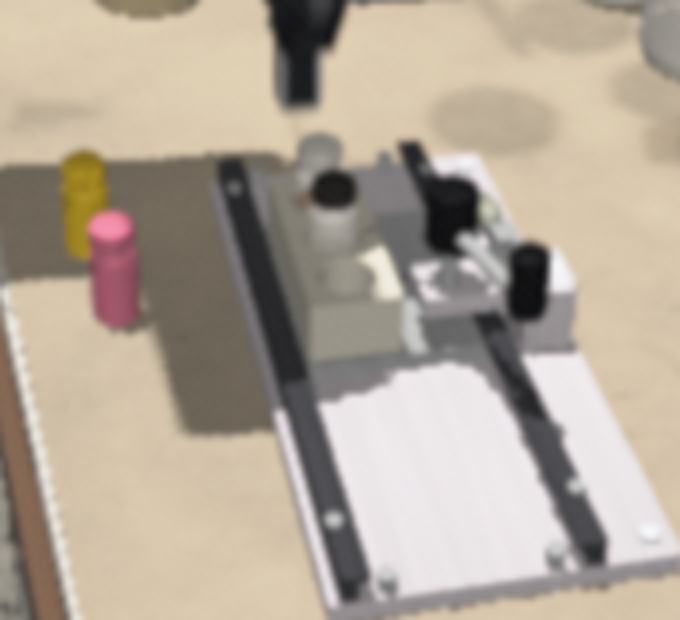

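The picture shows the shut fingertips at crop (297,105), beyond the +y end of the rack and clear of the vials.

Emit:
{"fn": "apply_moves", "kwargs": {"increments": [[[0.004,0,0.014,0],[0,0,0.013,0],[0,-0.008,0,0],[0,-0.005,0,0],[0,-0.005,0,0]]]}}

```text
t: 2.55
tcp_pos: [0.47, 0.0911, 0.0983]
tool_rot: [0.043, 0.999, 0.0, 0.001]
force: [-0.3, -0.3, 0.1]
finger_gap: 0.001
```

```bash
python3 -c "
from go import *
need(-20,105,.03)"
```

```text
t 2.55 tcp [0.47   0.0911 0.0983] F [-0.2554 -0.3189  0.064 ] gap 0.0005883526787861601 
 delta mm [ -2.5795 -12.2446  -4.2878] spin deg -0.7973338894925119
 base xy mm -22.403485896702893 117.28231741552739 tipz 0.0257178899939374 z axis [ 0.0013  0.0006 -1.    ]
```

Emit:
{"fn": "apply_moves", "kwargs": {"increments": [[[0,-0.004,-0.003,0],[0,-0.004,0,0],[0,-0.003,0,0],[0,-0.003,0,0]]]}}

```text
t: 2.95
tcp_pos: [0.4705, 0.0756, 0.1048]
tool_rot: [0.044, 0.999, 0.001, 0.004]
force: [-0.1, 2.6, 1.0]
finger_gap: 0.0
```

Emit:
{"fn": "apply_moves", "kwargs": {"increments": [[[0,-0.004,0,0],[0,-0.004,0,0],[0,-0.004,0,0],[0,-0.004,0,0],[0,-0.004,0,0]]]}}

```text
t: 3.45
tcp_pos: [0.4691, 0.0547, 0.105]
tool_rot: [0.044, 0.999, 0.001, 0.005]
force: [1.4, 3.1, 1.7]
finger_gap: 0.002
```

```bash
cat > look.py <<'E'
import sys
from go import *
t=sys.argv[1]
need(-20,67,.03)
for n,(v,u,h,ww,k) in {'side':(165,180,155,170,4),'top':(140,225,120,155,5)}.items():
    if n in sys.argv[2:]:
        snap(n,n+t)
        a=cv2.imread(f'pics/{n}{t}.png')[v:v+h,u:u+ww]; cv2.imwrite(f'pics/{n}{t}c.png',cv2.resize(a,None,fx=k,fy=k,interpolation=cv2.INTER_CUBIC))
E
python3 look.py 2 side top
```

```text
t 3.45 tcp [0.4691 0.0547 0.105 ] F [1.3778 3.1344 1.7467] gap 0.0018791915412011732 
 delta mm [ -0.8993 -13.9942   2.3792] spin deg -0.9146031023934179
 base xy mm -20.69897933783286 81.00198608328783 tipz 0.03240064988235675 z axis [ 0.0099  0.0013 -1.    ]
```

View pics/side2c.png

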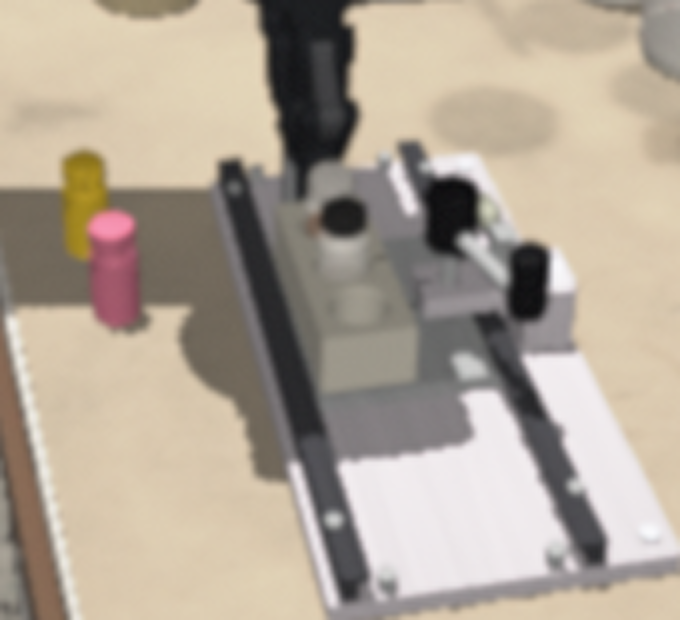

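View pics/top2c.png

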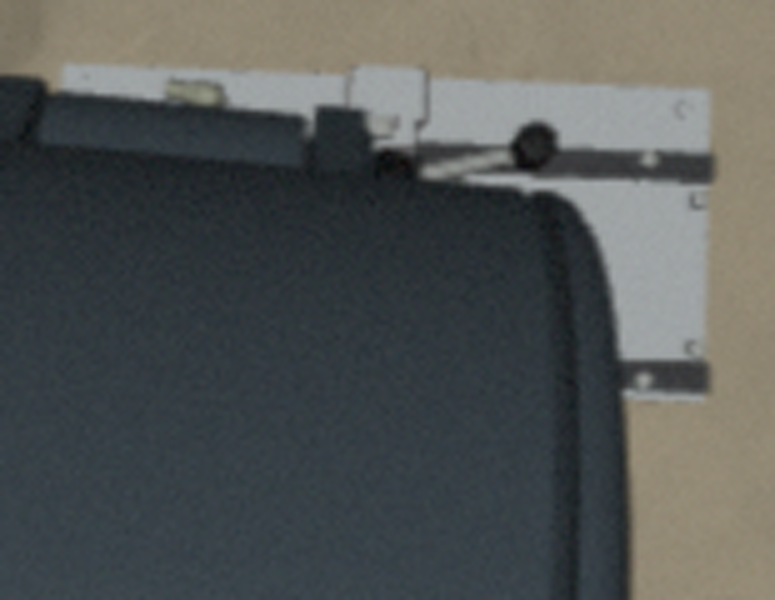

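The carriage is moving with both vials upright; the rack's near bottom edge is now at side crop (320,390)–(415,380). The top view is blocked by the arm, so I'll measure from the side.

```bash
cat > cy.py <<'E'
from fit import *
def est(px,b):  # solve carriage y shift, side camera, px crop coords (4x, off 180,165)
    o=np.array([180+px[0]/4-.4,165+px[1]/4-.4])
    g=lambda s:proj('side',b2w(p,(b[0],b[1]+s[0],b[2])))-o
    r=least_squares(g,[20.]); return r.x[0],g(r.x)
E
python3 - <<'E'
from cy import *
print('before',est((310,360),(-38,-52,18)),est((403,348),(4,-52,18)),est((303,305),(-38,-52,48)),est((402,293),(4,-52,48)))
print('now',est((320,392),(-38,-52,18)),est((416,378),(4,-52,18)),est((318,340),(-38,-52,48)),est((415,326),(4,-52,48)))
E
```

```text
before (np.float64(39.93611443085097), array([-0.1723,  0.0547])) (np.float64(39.93886592577178), array([-0.5404,  0.2095])) (np.float64(42.372132932012), array([ 1.4368, -0.4753])) (np.float64(41.74945080577761), array([ 0.045 , -0.0182]))
now (np.float64(17.628753383596457), array([-0.137 ,  0.0435])) (np.float64(18.265587361102813), array([-0.838 ,  0.3249])) (np.float64(16.675805126339522), array([ 0.6656, -0.2202])) (np.float64(17.84605326576289), array([ 0.1264, -0.0512]))
```

Emit:
{"fn": "apply_moves", "kwargs": {"increments": [[[0,-0.004,0,0],[0,-0.003,0,0],[0,-0.003,0,0],[0,-0.002,0,0]]]}}

```text
t: 3.95
tcp_pos: [0.4678, 0.0419, 0.1049]
tool_rot: [0.044, 0.999, 0.001, 0.005]
force: [0.9, 3.7, 2.5]
finger_gap: 0.003
```

```bash
python3 look.py 3 side; python3 -c "
import cv2
a=cv2.imread('pics/side3.png')[205:285,240:340]; cv2.imwrite('pics/side3d.png',cv2.resize(a,None,fx=7,fy=7,interpolation=cv2.INTER_CUBIC))"
```

```text
t 3.95 tcp [0.4678 0.0419 0.1049] F [0.8796 3.7029 2.5043] gap 0.003080165910514683 
 delta mm [-1.0369 -1.0685  2.3429] spin deg -0.9222222657731552
 base xy mm -21.041337016243084 68.08051355398246 tipz 0.0323354167148909 z axis [ 0.0094  0.0013 -1.    ]
```

View pics/side3d.png

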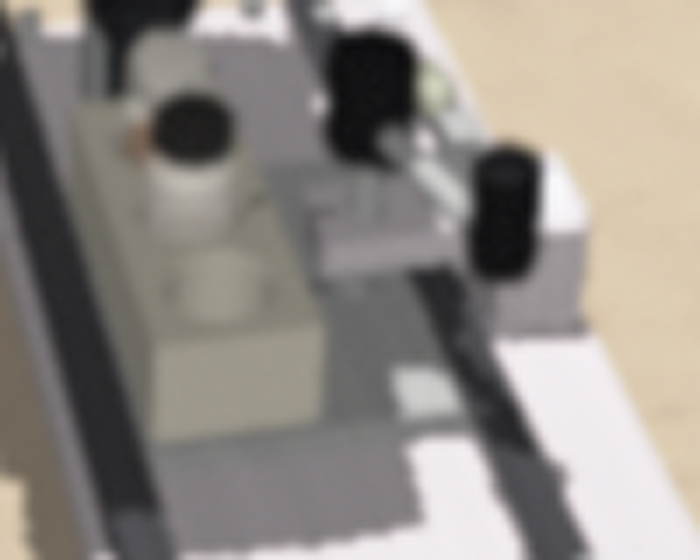

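Rack's near edge now at crop (155,440)–(320,415), vials upright, about 3–5 mm to go. Backing off to get the overhead view of the index lines.

Emit:
{"fn": "apply_moves", "kwargs": {"increments": [[[0,0.01,0,0],[0,0.01,-0.01,0],[0,0,-0.03,0],[0,0.04,-0.03,0],[0,0.05,0,0]]]}}

```text
t: 4.5
tcp_pos: [0.477, 0.1507, 0.1773]
tool_rot: [0.049, 0.999, 0.0, 0.002]
force: [1.0, -0.3, -0.7]
finger_gap: 0.002
```

Emit:
{"fn": "apply_moves", "kwargs": {"increments": [[[0,0.05,0,0],[0,0.05,0,0],[0,0,0,0]]]}}

```text
t: 4.8
tcp_pos: [0.4865, 0.2578, 0.1816]
tool_rot: [0.046, 0.999, 0.002, 0.006]
force: [-0.4, -0.6, 0.2]
finger_gap: -0.004
```

```bash
python3 look.py 4 side top
```

```text
t 4.8 tcp [0.4865 0.2578 0.1816] F [-0.4251 -0.6007  0.2032] gap -0.003974726596026795 
 delta mm [  -1.4119 -218.1054   78.2475] spin deg -1.1383223375595952
 base xy mm -17.939314773195942 284.82107524843235 tipz 0.10902138545269857 z axis [ 0.0112  0.0026 -0.9999]
```

View pics/top4c.png

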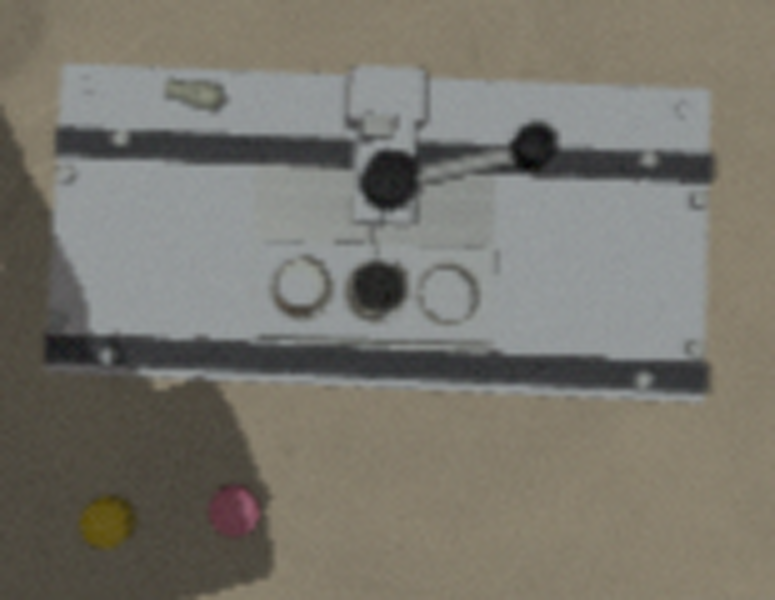

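View pics/side4c.png

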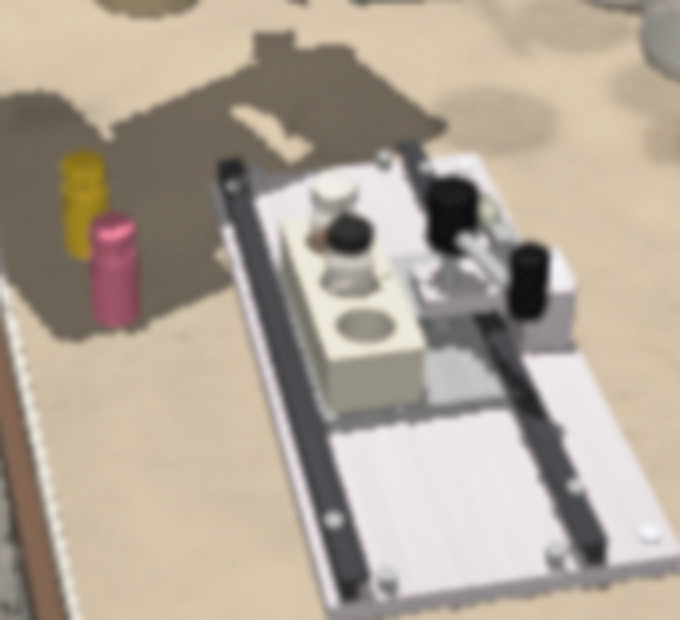

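```bash
python3 - <<'E'
from go import *
import cy
c_,s_=np.cos(p[2]),np.sin(p[2])
inv=lambda X:1000*np.array([[c_,s_],[-s_,c_]])@(np.array(X)[:2]-p[:2])
for nm,px,z in(('line',(375,233),.018),('pockE',(448,294),.048),('capmid',(378,287),.078),('pockL',(301,286),.048),('armmark',(385,213),.044),('hub',(389,180),.094),
 ('line rack edge',(376,244),.018),('strip R edge',(494,210),.018),('strip L',(255,200),.018)):
    print(nm,inv(w('top',None,*T(*px),z=z)))
print([cy.est(a,b) for a,b in (((332,408),(-38,-52,18)),((422,400),(4,-52,18)),((327,362),(-38,-52,48)),((423,347),(4,-52,48)))])
for t in('0','4'):
    a=cv2.imread(f'pics/top{t}.png')[165:205,265:330]; cv2.imwrite(f'pics/top{t}d.png',cv2.resize(a,None,fx=12,fy=12,interpolation=cv2.INTER_LANCZOS4))
E
```

```text
line [12.3049  1.1807]
pockE [-16.4932 -30.1093]
capmid [-17.2023   2.2812]
pockL [-15.8128  34.3801]
armmark [18.5832 -1.5064]
hub [26.6059  0.2552]
line rack edge [7.2837 0.5397]
strip R edge [ 25.1534 -52.4069]
strip L [25.1512 56.4925]
[(np.float64(5.509941193195304), array([-1.7093,  0.5424])), (np.float64(3.7720479685699106), array([-0.2884,  0.1118])), (np.float64(1.3034082554128315), array([ 0.2774, -0.0918])), (np.float64(3.305803871326422), array([ 0.2367, -0.096 ]))]
```

View pics/top4d.png

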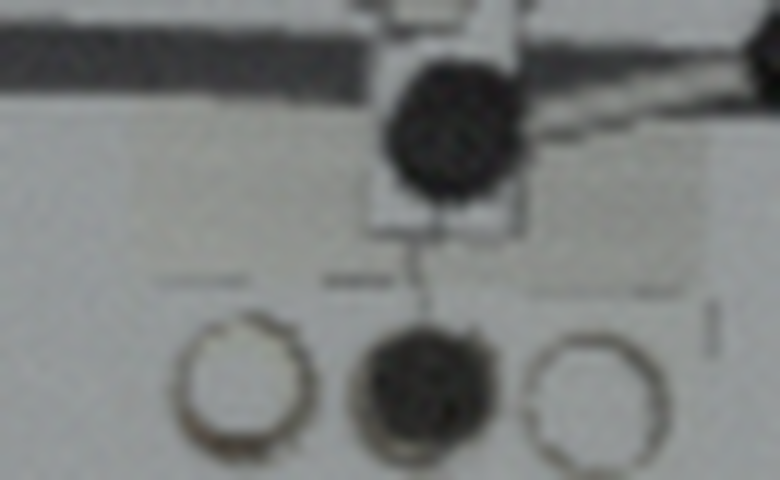

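Overhead: carriage line at crop (415,260) versus arm mark at (438,215); pockets and strip edges agree: about 2 mm left (+y side). One more nudge to tool y ≈ 66 mm.

Emit:
{"fn": "apply_moves", "kwargs": {"increments": [[[0,-0.05,0,0],[0,-0.05,0,0],[0,-0.05,0,0],[0,-0.02,0.01,0],[0,0,0.02,0]]]}}

```text
t: 5.4
tcp_pos: [0.4678, 0.0773, 0.1527]
tool_rot: [0.047, 0.999, -0.001, 0.005]
force: [0.1, -0.2, -0.4]
finger_gap: 0.002
```

```bash
python3 -c "
from go import *
need(-20,80,.031)"
```

```text
t 5.4 tcp [0.4678 0.0773 0.1527] F [ 0.0942 -0.2032 -0.3696] gap 0.001886453124615171 
 delta mm [ -3.6435 -23.2427  49.2055] spin deg -1.2404184191666228
 base xy mm -23.648697021712817 103.37908260554978 tipz 0.0801404616892179 z axis [ 0.0102 -0.002  -0.9999]
```

Emit:
{"fn": "apply_moves", "kwargs": {"increments": [[[-0.003,0,0.025,0],[0,0,0.024,0],[0,-0.012,0,0],[0,-0.011,0,0],[0,0,0,0]]]}}

```text
t: 5.9
tcp_pos: [0.4639, 0.0453, 0.1015]
tool_rot: [0.054, 0.999, -0.001, 0.0]
force: [1.3, 3.2, 1.5]
finger_gap: -0.0
```

```bash
python3 -c "
from go import *
need(-20,66,.031)"
```

```text
t 5.9 tcp [0.4639 0.0453 0.1015] F [1.3052 3.1872 1.4642] gap -0.0001575981505838817 
 delta mm [-5.4402 -5.0611 -2.0895] spin deg -2.052558296319761
 base xy mm -25.254268175700755 71.2483566411223 tipz 0.02889655156969842 z axis [ 0.0004 -0.0021 -1.    ]
```

```bash
python3 look.py 5 side; python3 - <<'E'
import cv2
for t in '45':
    a=cv2.imread(f'pics/side{t}.png')[205:285,240:340]; cv2.imwrite(f'pics/side{t}d.png',cv2.resize(a,None,fx=7,fy=7,interpolation=cv2.INTER_CUBIC))
E
```

```text
t 5.9 tcp [0.4639 0.0453 0.1015] F [1.3052 3.1872 1.4642] gap -0.0001575981505838817 
 delta mm [-5.4038 -4.0597 -1.0916] spin deg -2.052558296319761
 base xy mm -25.254268175700755 71.2483566411223 tipz 0.02889655156969842 z axis [ 0.0004 -0.0021 -1.    ]
```

View pics/side5d.png

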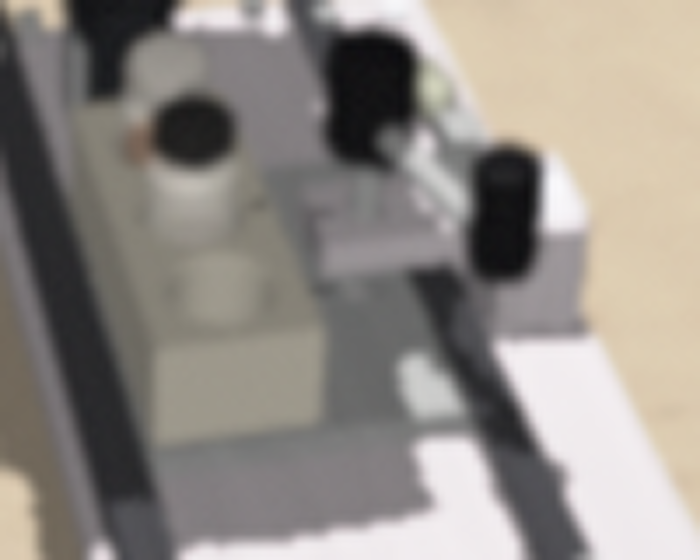

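View pics/side4d.png

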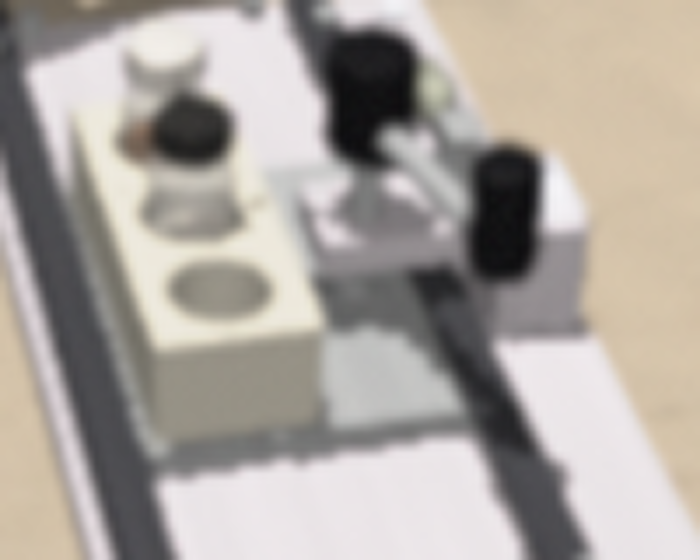

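Emit:
{"fn": "apply_moves", "kwargs": {"increments": [[[0,-0.001,0,0],[0,-0.001,0,0]]]}}

```text
t: 6.15
tcp_pos: [0.4638, 0.0437, 0.1027]
tool_rot: [0.054, 0.999, -0.001, 0.001]
force: [0.7, 2.7, 1.2]
finger_gap: 0.004
```

```bash
python3 -c "
from go import *
need(-20,66,.031)"
```

```text
t 6.15 tcp [0.4638 0.0437 0.1027] F [0.676  2.6814 1.2459] gap 0.0037159199056248774 
 delta mm [-5.3355 -3.4575 -0.9025] spin deg -2.0790222959395304
 base xy mm -25.204450306189624 69.6470673934376 tipz 0.030078503765291073 z axis [ 0.0022 -0.0021 -1.    ]
```

Moved 1.6 mm. Back off and check from above.

Emit:
{"fn": "apply_moves", "kwargs": {"increments": [[[0,0.01,0,0],[0,0.01,-0.01,0],[0,0,-0.03,0],[0,0.04,-0.04,0],[0,0.05,0,0]]]}}

```text
t: 6.65
tcp_pos: [0.4757, 0.1501, 0.1818]
tool_rot: [0.057, 0.998, -0.001, 0.0]
force: [1.2, 0.4, -0.3]
finger_gap: -0.005
```

Emit:
{"fn": "apply_moves", "kwargs": {"increments": [[[0,0.05,0,0],[0,0.05,0,0],[0,0,0,0]]]}}

```text
t: 6.95
tcp_pos: [0.4871, 0.2574, 0.1867]
tool_rot: [0.053, 0.999, 0.001, 0.005]
force: [-0.8, -1.4, -0.1]
finger_gap: -0.003
```

```bash
python3 look.py 6 top;python3 - <<'E'
import cv2
a=cv2.imread(f'pics/top6.png')[165:205,265:330]; cv2.imwrite(f'pics/top6d.png',cv2.resize(a,None,fx=12,fy=12,interpolation=cv2.INTER_LANCZOS4))
E
```

```text
t 6.95 tcp [0.4871 0.2574 0.1867] F [-0.8041 -1.4337 -0.1232] gap -0.0030442088854576244 
 delta mm [  -4.0696 -217.573    83.7409] spin deg -1.9930533047980654
 base xy mm -17.39143581307273 284.45182111458905 tipz 0.11411311842916244 z axis [ 0.0107  0.0008 -0.9999]
```

View pics/top6d.png

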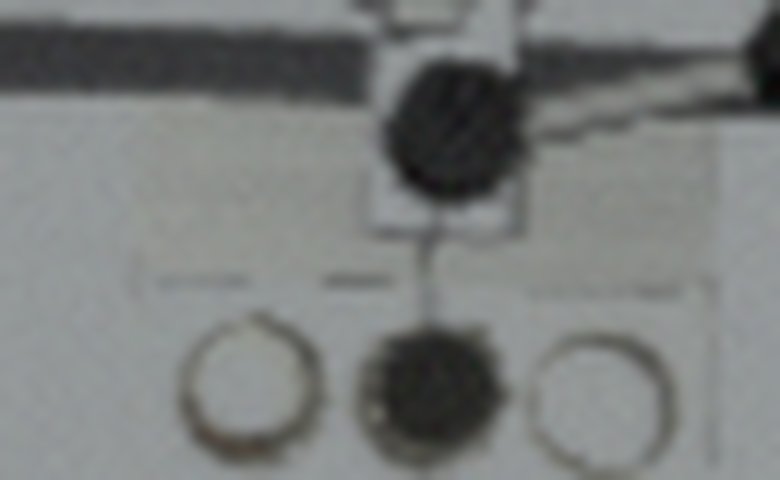

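The carriage line (428,260) now meets the arm mark (438,215) within about 0.5 mm after parallax. Next: press the hub.

```bash
python3 -c "
from go import *
need(28,0,.125)"
```

```text
t 7.0 tcp [0.4863 0.2553 0.1864] F [-0.1038 -0.2676 -0.4622] gap -0.0024063733370361306 
 delta mm [ -56.0506 -280.4847  -10.7261] spin deg -2.0315812010950407
 base xy mm -17.97777735207003 282.2924921981883 tipz 0.11380278034662797 z axis [ 0.0086 -0.0009 -1.    ]
```

Emit:
{"fn": "apply_moves", "kwargs": {"increments": [[[-0.01,-0.04,-0.015,-2],[-0.01,-0.045,0,0],[-0.01,-0.045,0,0],[-0.01,-0.045,0,0],[-0.01,-0.045,0,0]]]}}

```text
t: 7.5
tcp_pos: [0.5161, 0.0312, 0.2042]
tool_rot: [0.027, 1.0, -0.001, 0.003]
force: [1.7, -0.4, -0.5]
finger_gap: -0.004
```

```bash
python3 -c "
from go import *
need(28,0,.12)"
```

```text
t 7.5 tcp [0.5161 0.0312 0.2042] F [ 1.7438 -0.4048 -0.4772] gap -0.003580555124177235 
 delta mm [  0.9659 -60.8485  11.6717] spin deg 0.9898273908189309
 base xy mm 27.846085331622863 60.87775494420369 tipz 0.13155747212737845 z axis [ 0.0057 -0.0023 -1.    ]
```

Emit:
{"fn": "apply_moves", "kwargs": {"increments": [[[0,-0.03,0,1],[0,-0.022,0.005,0],[0,-0.003,0.005,0],[0,0,0,0]]]}}

```text
t: 7.9
tcp_pos: [0.5104, -0.0341, 0.1954]
tool_rot: [0.043, 0.999, -0.002, 0.002]
force: [-0.3, 0.7, -0.4]
finger_gap: -0.0
```

```bash
python3 -c "
from go import *
need(27.5,0,.10)"
```

```text
t 7.9 tcp [ 0.5104 -0.0341  0.1954] F [-0.2743  0.7013 -0.4184] gap -0.0003682708464642545 
 delta mm [-0.4555  4.7063 22.7452] spin deg -0.7564207005786378
 base xy mm 26.868788530311676 -4.605224001900026 tipz 0.12276169544284943 z axis [ 0.0047 -0.0045 -1.    ]
```

Emit:
{"fn": "apply_moves", "kwargs": {"increments": [[[0,0.004,0.008,0],[0,0,0.008,0],[0,0,0.006,0],[0,0,0.003,0]]]}}

```text
t: 8.3
tcp_pos: [0.5097, -0.0264, 0.1687]
tool_rot: [0.041, 0.999, -0.002, 0.002]
force: [-0.3, 0.2, 0.5]
finger_gap: -0.0
```

```bash
python3 look.py 7 side; python3 -c "
from go import *
need(27.5,0,.094)"
```

```text
t 8.3 tcp [ 0.5097 -0.0264  0.1687] F [-0.2767  0.2252  0.4615] gap -0.000207938248757055 
 delta mm [46.4256 63.8342 65.7769] spin deg -0.534739923675168
 base xy mm 25.602168035619925 2.9564717733391332 tipz 0.09614839812643355 z axis [ 0.0032 -0.0036 -1.    ]
t 8.35 tcp [ 0.5094 -0.0264  0.1684] F [ 0.2212  0.6891 -0.5071] gap -0.004216933301544803 
 delta mm [-2.1379 -2.9594  1.8562] spin deg -0.5388766204399875
 base xy mm 25.385234226610827 2.9851889771386793 tipz 0.09584140040434941 z axis [ 0.0024 -0.0033 -1.    ]
```

View pics/side7c.png

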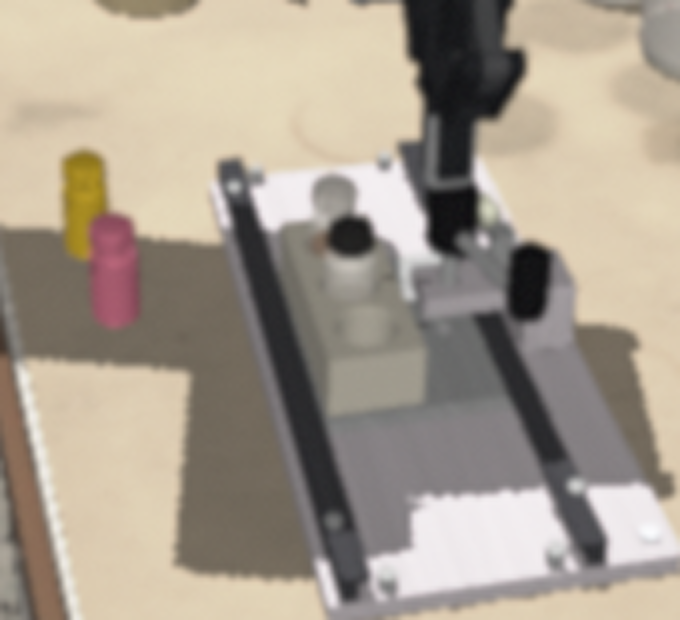

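The fingertips sit just over the hub at crop (450,190). Small correction, then press.

Emit:
{"fn": "apply_moves", "kwargs": {"increments": [[[-0.002,-0.002,0.002,0],[0,0,0.004,0],[0,0,0.004,0]]]}}

```text
t: 8.65
tcp_pos: [0.5113, -0.0278, 0.1583]
tool_rot: [0.04, 0.999, -0.002, 0.001]
force: [-1.8, -0.1, 2.6]
finger_gap: -0.004
```

Emit:
{"fn": "apply_moves", "kwargs": {"increments": [[[0,0,0.004,0],[0,0,0.004,0],[0,0,0.004,0]]]}}

```text
t: 8.95
tcp_pos: [0.5113, -0.0279, 0.1462]
tool_rot: [0.04, 0.999, -0.002, 0.001]
force: [-3.5, 2.5, 31.7]
finger_gap: -0.001
```

Tip at 73.6 mm and force 32 N: hub is at its home height. Lift and verify.

Emit:
{"fn": "apply_moves", "kwargs": {"increments": [[[0,0,-0.006,0],[0,0,-0.02,0],[0,0.02,-0.03,0],[0.04,0.03,0,0],[0.045,0,0,0]]]}}

```text
t: 9.45
tcp_pos: [0.4386, 0.0275, 0.202]
tool_rot: [0.042, 0.999, -0.002, 0.009]
force: [-1.3, -0.3, -0.6]
finger_gap: 0.001
```

Emit:
{"fn": "apply_moves", "kwargs": {"increments": [[[0.045,0,0,0],[0.045,0,0,0],[0,0,0,0]]]}}

```text
t: 9.75
tcp_pos: [0.3395, 0.0377, 0.1998]
tool_rot: [0.041, 0.999, -0.002, 0.006]
force: [-0.2, 1.0, 0.5]
finger_gap: 0.004
```

```bash
python3 look.py 8 side top
```

```text
t 9.75 tcp [0.3395 0.0377 0.1998] F [-0.1766  0.9921  0.4596] gap 0.004362367710473392 
 delta mm [-127.3587   13.8845   98.7934] spin deg -0.5403784519382565
 base xy mm -148.75486467924065 54.637520620787015 tipz 0.12717261395738907 z axis [ 0.0127 -0.0042 -0.9999]
```

View pics/side8c.png

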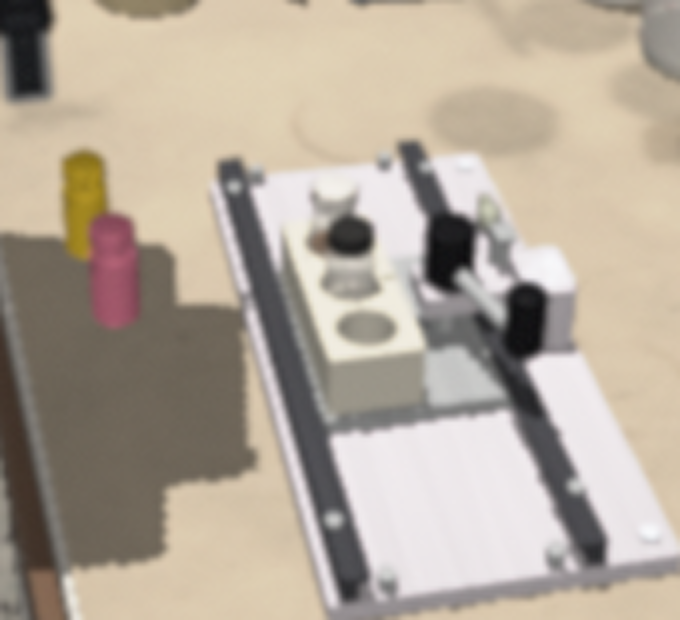

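View pics/top8c.png

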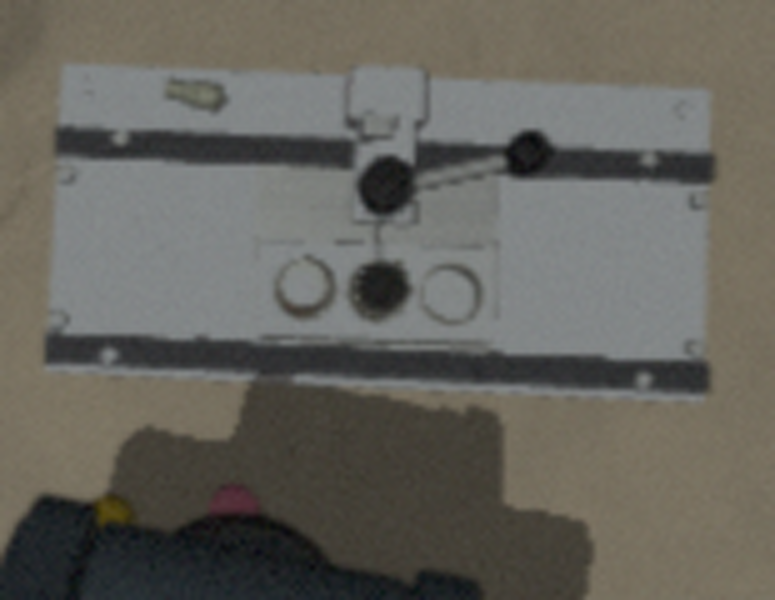

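Hub has dropped (side crop (450,220), previously (453,185)); carriage centred, vials upright, lever still about 0.24 rad. Next: swing the knob with the side of the shut fingers.

```bash
cat > lev.py <<'E'
import sys
from go import *
c_,s_=np.cos(p[2]),np.sin(p[2])
inv=lambda X:1000*np.array([[c_,s_],[-s_,c_]])@(np.array(X)[:2]-p[:2])
def tgt(th,gap,z=.063,r=62):
    need(28+r*np.sin(th)+gap*np.cos(th),-r*np.cos(th)+gap*np.sin(th),z,th)
    s=manip.sense(); b=inv(s['tcp_pos'])-[28,0]; R=Ro.from_quat(s['tool_rot']).as_matrix()
    # lever angle if knob touches the flat face: tool-frame
    ty=np.arctan2(R[1,1],R[0,1])-np.pi/2-p[2]
    ty=(ty+np.pi/2)%np.pi-np.pi/2 
    if ty<-.3: ty+=np.pi
    r_=np.array([np.sin(ty),-np.cos(ty)]); t_=np.array([np.cos(ty),np.sin(ty)])
    tt=b@t_+20; print(' tool yaw',ty,'radial',b@r_,'lever est (contact)',ty+np.arcsin(tt/62),'q6',s['q'][5])
if __name__=='__main__': tgt(*[float(a) for a in sys.argv[1:]])
E
python3 - <<'E'
from lev import *
k=inv(w('top',None,*T(530,152),z=.080)); print(k,np.arctan2(k[0]-28,-k[1]))
tgt(.24,-45,.12)
E
```

```text
[ 42.9988 -59.8179] 0.24567571775870214
t 9.85 tcp [0.3475 0.0358 0.2004] F [ 0.7866  0.1971 -0.1096] gap -0.0005005127490348062 
 delta mm [-140.5787 -122.8384   12.11  ] spin deg -14.323512867776184
 base xy mm -140.58387565343816 53.36037158416484 tipz 0.1278423626304781 z axis [ 0.0255 -0.0071 -0.9996]
 tool yaw -0.009992459994469627 radial -51.67316801009499 lever est (contact) nan q6 -1.7061612844452694lev.py:13: RuntimeWarning: invalid value encountered in arcsin
  tt=b@t_+20; print(' tool yaw',ty,'radial',b@r_,'lever est (contact)',ty+np.arcsin(tt/62),'q6',s['q'][5])
```

q6 would run out with that facing; I'll use the finger-back face instead (tool y along the tangent), which turns the wrist the other way.

```bash
cat > lev.py <<'E'
import sys
from go import *
c_,s_=np.cos(p[2]),np.sin(p[2]); H=23.
inv=lambda X:1000*np.array([[c_,s_],[-s_,c_]])@(np.array(X)[:2]-p[:2])
def tgt(th,gap,z=.063,r=62):
    need(28+r*np.sin(th)+gap*np.cos(th),-r*np.cos(th)+gap*np.sin(th),z,th-np.pi/2)
    s=manip.sense(); b=inv(s['tcp_pos'])-[28,0]; R=Ro.from_quat(s['tool_rot']).as_matrix()
    ty=np.arctan2(R[1,1],R[0,1])-p[2]   # tool y angle in base = tangent angle = theta (mod pi)
    ty=(ty+.4)%np.pi-.4
    r_=np.array([np.sin(ty),-np.cos(ty)]); t_=np.array([np.cos(ty),np.sin(ty)])
    print(' tool yaw',ty,'radial',b@r_,'tang',b@t_,'lever est',ty+np.arcsin(np.clip((b@t_+H)/62,-1,1)),'q6',s['q'][5])
if __name__=='__main__': tgt(*[float(a) for a in sys.argv[1:]])
E
python3 lev.py .24 -50 .12
```

```text
t 9.85 tcp [0.3475 0.0358 0.2004] F [ 0.7866  0.1971 -0.1096] gap -0.0005005127490348062 
 delta mm [-135.7356 -124.0754   11.9902] spin deg 75.67648713222381
 base xy mm -140.58387565343816 53.36037158416484 tipz 0.1278423626304781 z axis [ 0.0255 -0.0071 -0.9996]
 tool yaw 1.560803866800427 radial -169.10865174122387 tang 51.67316801009498 lever est 3.1316001935953235 q6 -1.7061612844452694
```

Emit:
{"fn": "apply_moves", "kwargs": {"increments": [[[-0.03,-0.03,0,0],[-0.03,-0.03,0,0],[-0.03,-0.03,0,0],[-0.03,-0.025,0,0],[0,0,0,8]]]}}

```text
t: 10.35
tcp_pos: [0.4719, -0.0977, 0.2051]
tool_rot: [0.111, 0.994, -0.005, 0.021]
force: [-0.1, -0.4, 1.1]
finger_gap: -0.001
```

Emit:
{"fn": "apply_moves", "kwargs": {"increments": [[[0,0,0,8],[0,0,0,8],[0,0,0,8],[0,0,0,8],[0,0,0,8]]]}}

```text
t: 10.85
tcp_pos: [0.4856, -0.1064, 0.2052]
tool_rot: [0.46, 0.888, 0.003, 0.031]
force: [-0.5, -0.8, 0.3]
finger_gap: 0.001
```

Emit:
{"fn": "apply_moves", "kwargs": {"increments": [[[0,0,0,8],[0,0,0,8],[0,0,0,0]]]}}

```text
t: 11.15
tcp_pos: [0.4925, -0.11, 0.2053]
tool_rot: [0.584, 0.811, 0.009, 0.036]
force: [-0.7, 0.6, -1.0]
finger_gap: -0.006
```

```bash
python3 lev.py .24 -45 .10
```

```text
t 11.15 tcp [ 0.4925 -0.11    0.2053] F [-0.7268  0.5951 -1.0163] gap -0.005903475868370054 
 delta mm [ 17.3717 -11.939   31.2587] spin deg 8.9623542369995
 base xy mm 14.49897375396396 -81.64400854234242 tipz 0.13266555422046586 z axis [ 0.068  -0.0273 -0.9973]
 tool yaw 0.39642259016570547 radial 70.09934157004496 tang -43.978450995963975 lever est 0.051246790428492006 q6 -0.7718835730637703
```

```bash
sed -i "s/X=b2w(p,(bx,by,0)); X\[2\]=ztip+manip.finger_overhang/X=b2w(p,(bx,by,0)); X[2]=ztip; tip=s['tcp_pos']+R[:,2]*manip.finger_overhang/; s/d=R.T@(X-s\['tcp_pos'\])/d=R.T@(X-tip)/; s/dd=s\['tcp_pos'\]\[:2\]-p\[:2\]/dd=tip[:2]-p[:2]/; s/'tipz',s\['tcp_pos'\]\[2\]-manip.finger_overhang/'tipz',tip[2]/" go.py
sed -i "s/b=inv(s\['tcp_pos'\])-\[28,0\]; R=\(.*\)$/R=\1; b=inv(s['tcp_pos']+R[:,2]*manip.finger_overhang)-[28,0]/" lev.py
python3 lev.py .24 -45 .10
```

```text
t 11.15 tcp [ 0.4925 -0.11    0.2053] F [-0.7268  0.5951 -1.0163] gap -0.005903475868370054 
 delta mm [ 20.8164 -15.9929  31.0635] spin deg 8.9623542369995
 base xy mm 19.566338776266868 -83.26296431357477 tipz 0.13286071464505117 z axis [ 0.068  -0.0273 -0.9973]
 tool yaw 0.39642259016570547 radial 73.54935968062588 tang -39.92918179089387 lever est 0.11985912865742676 q6 -0.7718835730637703
```

Emit:
{"fn": "apply_moves", "kwargs": {"increments": [[[0.01,-0.01,0.01,4],[0.01,-0.006,0.01,4],[0,0,0.01,0],[0,0,0,0]]]}}

```text
t: 11.55
tcp_pos: [0.4803, -0.0998, 0.1729]
tool_rot: [0.636, 0.77, 0.013, 0.041]
force: [0.8, 0.2, -0.4]
finger_gap: -0.002
```

```bash
python3 lev.py .24 -42 .064; python3 look.py 9 side
```

```text
t 11.55 tcp [ 0.4803 -0.0998  0.1729] F [ 0.8058  0.2    -0.3632] gap -0.001929901757522244 
 delta mm [ 7.0711 -6.8245 35.8625] spin deg 1.3874598179116133
 base xy mm 7.440451166145702 -74.29853546744711 tipz 0.1005472959387705 z axis [ 0.0786 -0.0324 -0.9964]
 tool yaw 0.26421574206167875 radial 66.35102500792455 tang -39.249317207524854 lever est -0.0009671395199886135 q6 -0.6310226643838078
t 11.55 tcp [ 0.4803 -0.0998  0.1729] F [ 0.8058  0.2    -0.3632] gap -0.001929901757522244 
 delta mm [146.7298   5.3757  64.3168] spin deg -74.86155309894862
 base xy mm 7.440451166145702 -74.29853546744711 tipz 0.1005472959387705 z axis [ 0.0786 -0.0324 -0.9964]
```

View pics/side9c.png

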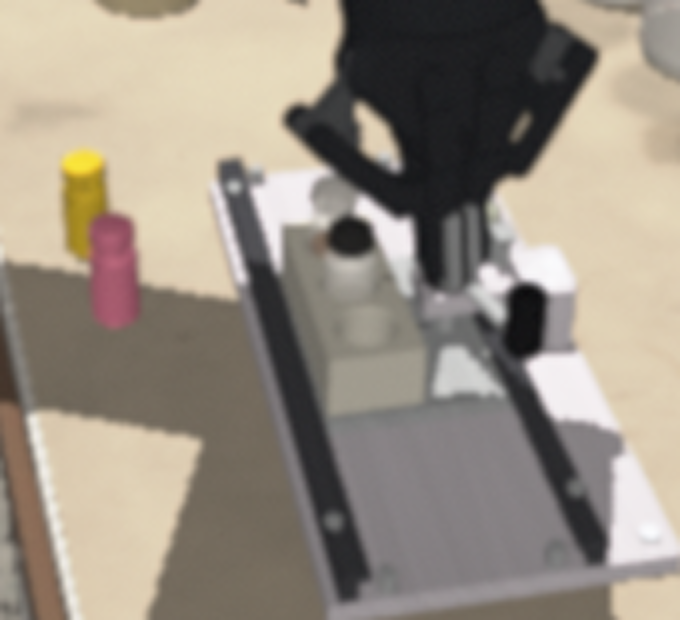

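Fingertips at crop (460,285) are on the robot side of the knob (525,315), clear of rack and hub. Descend.

Emit:
{"fn": "apply_moves", "kwargs": {"increments": [[[0.004,-0.004,0.012,1],[0.003,-0.002,0.012,0],[0,0,0.01,0],[0,0,0,0]]]}}

```text
t: 12.0
tcp_pos: [0.481, -0.098, 0.139]
tool_rot: [0.641, 0.766, 0.014, 0.045]
force: [0.0, -0.4, 0.3]
finger_gap: 0.001
```

```bash
python3 lev.py .24 -24 .064; python3 look.py 10 side
```

```text
t 12.0 tcp [ 0.481 -0.098  0.139] F [ 0.0145 -0.4404  0.3312] gap 0.0007206371249236871 
 delta mm [ 4.0821 11.8227  3.4958] spin deg 0.7146925137453515
 base xy mm 8.701533211427694 -72.71753448670057 tipz 0.06674927880566144 z axis [ 0.0875 -0.0367 -0.9955]
 tool yaw 0.2524737375042113 radial 65.59144519705991 tang -36.85149873716403 lever est 0.027160934277056847 q6 -0.6150550632908078
t 12.0 tcp [ 0.481 -0.098  0.139] F [ 0.0145 -0.4404  0.3312] gap 0.0007206371249236871 
 delta mm [144.1925   4.1609  29.7738] spin deg -75.53432040311489
 base xy mm 8.701533211427694 -72.71753448670057 tipz 0.06674927880566144 z axis [ 0.0875 -0.0367 -0.9955]
```

View pics/side10c.png

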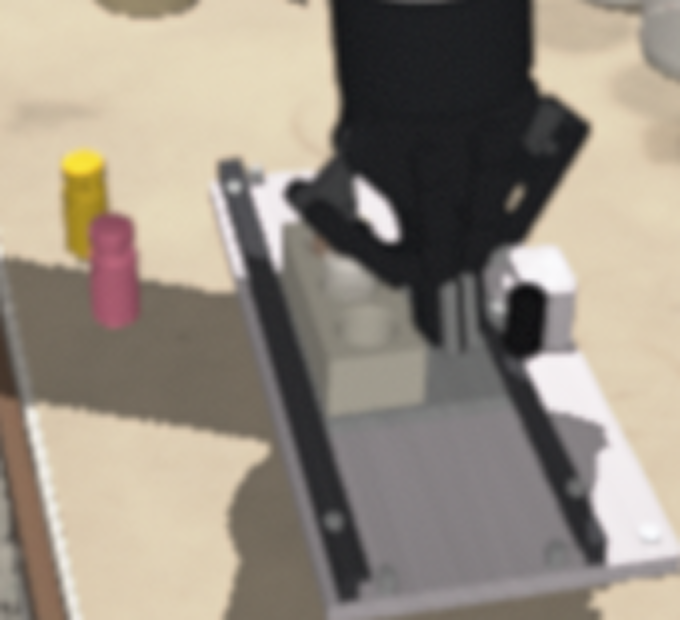

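Emit:
{"fn": "apply_moves", "kwargs": {"increments": [[[0.003,0.006,0.002,0],[0,0.004,0,0],[0,0.003,0,0],[0,0.003,0,0]]]}}

```text
t: 12.45
tcp_pos: [0.4989, -0.0926, 0.14]
tool_rot: [0.64, 0.767, 0.014, 0.047]
force: [-1.2, -0.7, -0.2]
finger_gap: -0.0
```

```bash
python3 lev.py .4 -23 .064
```

```text
t 12.45 tcp [ 0.4989 -0.0926  0.14  ] F [-1.1908 -0.7267 -0.186 ] gap -0.0002751184171432583 
 delta mm [-0.8182  4.0375  4.17  ] spin deg -8.39744993885042
 base xy mm 26.47282086858684 -66.1471080794319 tipz 0.0677712457754786 z axis [ 0.0911 -0.0384 -0.9951]
 tool yaw 0.2534368497956637 radial 63.65121859216762 tang -18.06362519273372 lever est 0.3331401589392148 q6 -0.5843191609313244
```

Emit:
{"fn": "apply_moves", "kwargs": {"increments": [[[-0.001,0.005,0.002,-5],[-0.002,0.005,0.001,-5],[-0.002,0.005,0.001,-5],[-0.002,0.005,0,-5]]]}}

```text
t: 12.85
tcp_pos: [0.5201, -0.0924, 0.1387]
tool_rot: [0.491, 0.87, 0.005, 0.047]
force: [-1.2, -0.4, -0.4]
finger_gap: -0.003
```

```bash
python3 lev.py .8 -20 .064;python3 look.py 11 side
```

```text
t 12.85 tcp [ 0.5201 -0.0924  0.1387] F [-1.1972 -0.3922 -0.4209] gap -0.0027066960298762696 
 delta mm [-0.7434 12.9254  3.2648] spin deg -10.47756379577541
 base xy mm 47.29643989904875 -64.30327854667375 tipz 0.06647271715077015 z axis [ 0.0877 -0.0376 -0.9954]
 tool yaw 0.6171320141759645 radial 63.60881515264163 tang -21.475168439520647 lever est 0.6417285516364822 q6 -0.926815713658709
t 12.85 tcp [ 0.5201 -0.0924  0.1387] F [-1.1972 -0.3922 -0.4209] gap -0.0027066960298762696 
 delta mm [148.5038  19.0387  26.1491] spin deg -54.64094018530953
 base xy mm 47.29643989904875 -64.30327854667375 tipz 0.06647271715077015 z axis [ 0.0877 -0.0376 -0.9954]
```

View pics/side11c.png

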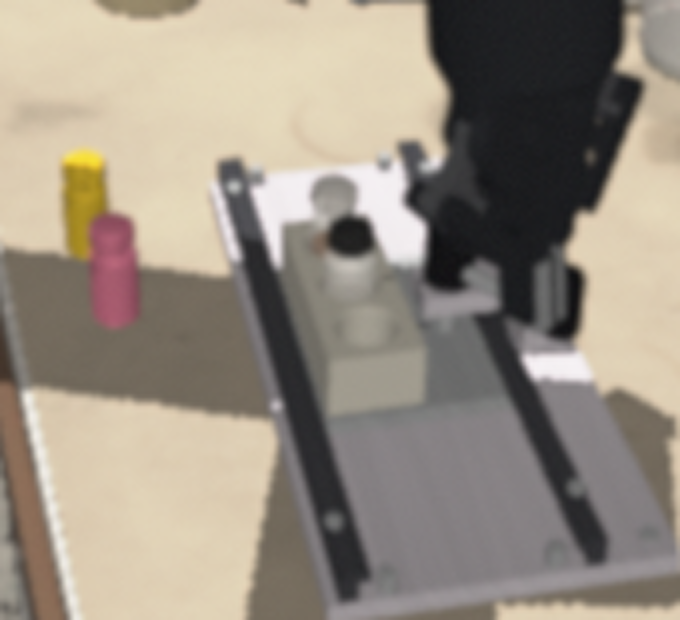

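The knob has moved with the fingers (now crop (570,295)), hub still down, vials upright. Continue the arc.

Emit:
{"fn": "apply_moves", "kwargs": {"increments": [[[-0.002,0.006,0.001,-6],[-0.002,0.006,0.001,-6],[-0.002,0.006,0.001,-6],[-0.002,0.006,0,-6]]]}}

```text
t: 13.3
tcp_pos: [0.5445, -0.0832, 0.1384]
tool_rot: [0.293, 0.955, -0.006, 0.048]
force: [-1.1, -0.8, -1.1]
finger_gap: 0.001
```

```bash
python3 lev.py 1.3 -21 .064
```

```text
t 13.3 tcp [ 0.5445 -0.0832  0.1384] F [-1.1456 -0.7827 -1.0612] gap 0.0011016465458725713 
 delta mm [-1.1057 19.9484  2.5574] spin deg -14.473808421480552
 base xy mm 70.9698641048952 -53.46052714159788 tipz 0.06609512321491946 z axis [ 0.0879 -0.0387 -0.9954]
 tool yaw 1.0473843877422815 radial 63.938620346242374 tang -24.82518905607297 lever est 1.0179416008816402 q6 -1.3176299028210505
```

Emit:
{"fn": "apply_moves", "kwargs": {"increments": [[[-0.002,0.008,0.001,-5],[-0.002,0.008,0.001,-5],[-0.001,0.007,0,-5],[-0.001,0.006,0,-4]]]}}

```text
t: 13.7
tcp_pos: [0.564, -0.0605, 0.1379]
tool_rot: [0.128, 0.991, -0.014, 0.047]
force: [-0.4, -1.3, -1.5]
finger_gap: 0.001
```

```bash
python3 lev.py 1.57 -21 .064;python3 look.py 12 side
```

```text
t 13.7 tcp [ 0.564  -0.0605  0.1379] F [-0.3811 -1.2831 -1.5038] gap 0.0005726431158153119 
 delta mm [0.6333 8.5903 1.4542] spin deg -10.540468426349664
 base xy mm 88.8923262228363 -29.557774820931286 tipz 0.06565121991795311 z axis [ 0.0887 -0.0404 -0.9952]
 tool yaw 1.3860341212576932 radial 65.28607798087258 tang -17.868001205188577 lever est 1.46890311008306 q6 -1.5960935650080021
t 13.7 tcp [ 0.564  -0.0605  0.1379] F [-0.3811 -1.2831 -1.5038] gap 0.0005726431158153119 
 delta mm [127.5043  75.4933  22.2568] spin deg -10.586094590810413
 base xy mm 88.8923262228363 -29.557774820931286 tipz 0.06565121991795311 z axis [ 0.0887 -0.0404 -0.9952]
```

View pics/side12c.png

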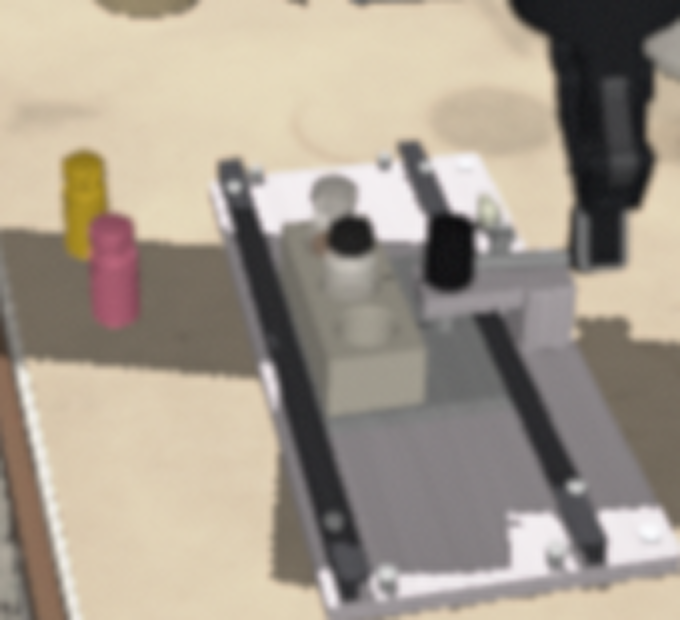

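Lever now points close to +x (bar from hub (450,250) to (570,265)), just short of the hook. Continue gently until the stop pushes back.

Emit:
{"fn": "apply_moves", "kwargs": {"increments": [[[0,0.004,0.001,-4],[0,0.004,0,-4],[0,0.003,0,0]]]}}

```text
t: 14.05
tcp_pos: [0.5675, -0.0519, 0.1375]
tool_rot: [0.056, 0.997, -0.021, 0.047]
force: [-3.7, -13.8, -1.6]
finger_gap: 0.0
```

```bash
python3 lev.py 1.57 -21 .064
```

```text
t 14.05 tcp [ 0.5675 -0.0519  0.1375] F [ -3.6956 -13.8431  -1.6499] gap 0.00045780919368992314 
 delta mm [2.2062 0.0956 1.0604] spin deg -2.322731977940064
 base xy mm 92.07289418917222 -21.18593243570717 tipz 0.06527102084849305 z axis [ 0.0919 -0.0464 -0.9947]
 tool yaw 1.5294606793435856 radial 64.89364823420017 tang -18.5200950808331 lever est 1.6017802337813025 q6 -1.7119530843813262
```

The stop pushes back with about 14 N, so the lever is fully round. Back off and check.

Emit:
{"fn": "apply_moves", "kwargs": {"increments": [[[0,-0.01,0,0],[0,-0.02,0,0],[0,-0.02,-0.03,0],[0,-0.04,-0.03,0],[0,-0.05,0,0]]]}}

```text
t: 14.55
tcp_pos: [0.5445, -0.1878, 0.2029]
tool_rot: [0.057, 0.997, -0.019, 0.046]
force: [1.2, -0.6, -0.2]
finger_gap: -0.003
```

Emit:
{"fn": "apply_moves", "kwargs": {"increments": [[[0,-0.05,0,0],[0,-0.05,0,0],[0,-0.03,0,0],[0,0,0,0]]]}}

```text
t: 14.95
tcp_pos: [0.5284, -0.3274, 0.211]
tool_rot: [0.065, 0.996, -0.023, 0.051]
force: [-0.1, -0.4, 1.0]
finger_gap: 0.001
```

```bash
python3 look.py 13 side top
```

```text
t 14.95 tcp [ 0.5284 -0.3274  0.211 ] F [-0.0807 -0.3993  1.0347] gap 0.0013152903958702678 
 delta mm [124.1608 363.8085  82.5027] spin deg -3.4027175701963555
 base xy mm 73.35283683441736 -299.071774843691 tipz 0.13888509977699431 z axis [ 0.098  -0.0516 -0.9939]
```

View pics/side13c.png

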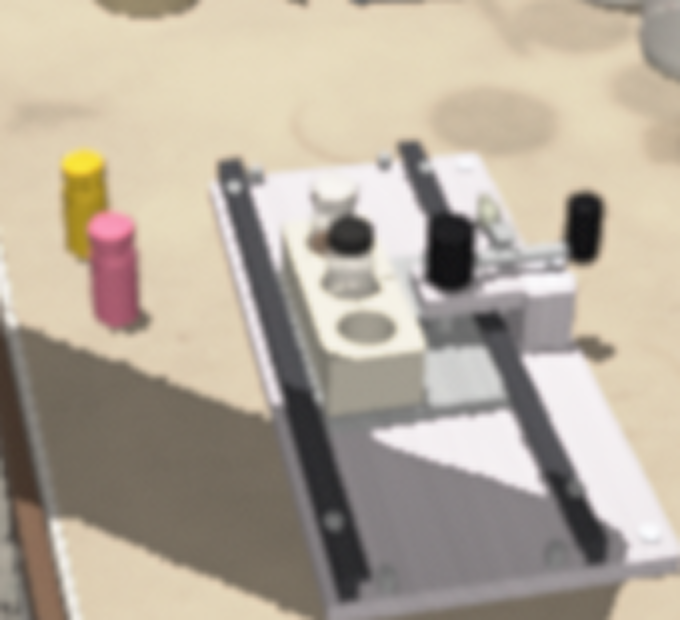

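View pics/top13c.png

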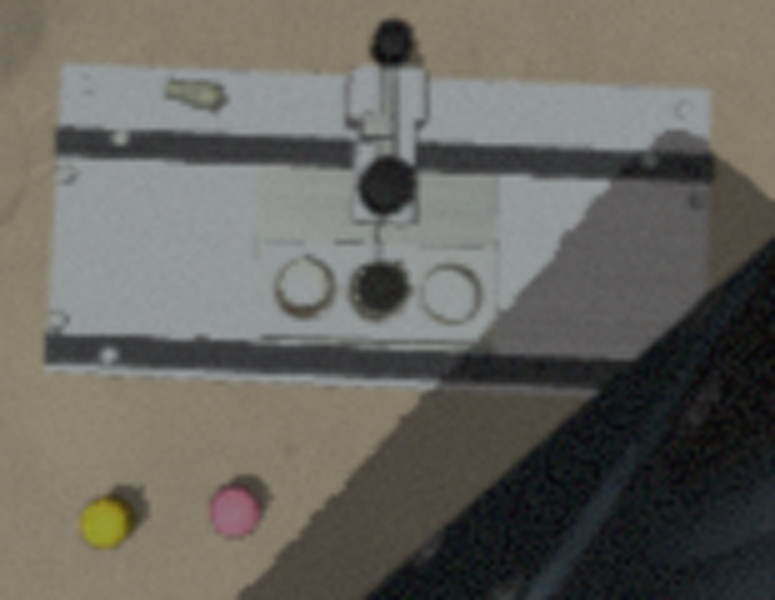

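```bash
python3 - <<'E'
from lev import *
k=inv(w('top',None,*T(392,42),z=.080)); h=inv(w('top',None,*T(386,185),z=.074)); print(k,h,np.arctan2(k[0]-h[0],-(k[1]-h[1])))
d=np.load('pics/top13.npy'); u,v=[int(round(a)) for a in T(386,185)]; print('hub top z by depth',w('top',d,u,v)[2])
E
```

```text
[88.2166  0.308 ] [27.1108  0.261 ] 1.5715651882538113
hub top z by depth 0.07358506148484378
```

Lever measures 1.57 rad, the hub top is at 73.6 mm (home), the vials stand and the arm is clear. Handing in.

```bash
python3 -c "
from station import manip
print(manip.sign_off())"
```

```text
the job is handed in; nothing more can be done
None
```

I slid the carriage about 37 mm along its rails until its hole was under the pin. Then I pressed the pin home, swung the lever round to its stop under the hook, and handed the job in at about 15 s of the 53 s allowed. `sign_off` gives no verdict, so the result rests on my own last checks:

- **Carriage:** after a second small push, the index lines met to about 0.5 mm in the top picture. The pin then went down its full travel.
- **Pin:** the press ended with the fingertip at 73.6 mm and a firm 32 N of resistance. The depth image afterwards put the hub top at 73.6 mm; fully home is 74 mm.
- **Lever:** it was still at about 0.25 rad once the pin was home. After the swing it hit the stop with about 14 N and measured 1.57 rad.
- **Vials:** both stood upright in their pockets, and the arm was well clear of everything.

- **Tool tilt:** the tool ended up leaning about 6° during the wrist turns, which the moves cannot correct. I allowed for it by working from the fingertip position.
- **Push contact:** the two pushes met the rack about 3 mm apart by tool position, so I set the alignment from the pictures instead.

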